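# Pin the chip cutter's lever down for storage

### The job

Get the lever chip cutter ready to go on the shelf: press its sprung lever down until the catch holds it by itself, so that the lever's hole lines up with the holes in the fork, then push the loose lock pin through fork and lever until its square head is fully home against the fork. Use whichever side is free; do not shift or knock over the bottle, can, jar or brush standing about.

Things in the scene. Friction and masses are not known exactly. Their poses are not given: they have to be found in the camera images.
- cutter: Bench chip cutter, fixed: white base casting, steel fork, square blade frame, long lever. Origin on the bench straight under the lock-pin hole; +x runs from the hand grip towards the lever's pivot, +y across the machine (along the pin hole), z up. Base: x -78 to +208, y +-60 mm, 20 mm high. The blade frame (x 38 to 132, y +-47, top z 82 mm) and the pivot post (top z 140 mm) lie behind the fork.
- pin_hole (a point): Centre of the fork, 118 mm over the bench; axes as the cutter's. The fork is two upright steel cheeks 40 mm long (x +-20), 8 mm thick, inner faces at y +-13.5, outer faces at y +-21.5 mm, tops 20 mm above this point; the lever moves between them. Each cheek has a round 16.5 mm hole along y, on the line through this point.
- lever_pivot (a point): Point on the lever's pivot axis (which runs along the cutter's y): 165 mm behind (+x) the fork holes, 118 mm over the bench.
- lever (a joint): Lever angle, rad: 0 = level, its hole in line with the fork's; positive = hand grip raised. Stops at 0.68 and -0.03. Starts raised, 0.46 to 0.64, and is lifted by a spring: 3 to 10 N at the grip on the way down, up to 20 N in the last 30 mm as it passes the catch. Pressed to -0.01 or lower and let go, the catch holds it within 0.012 of level; let go sooner, it springs up.
- lever_grip (a point): On the upper face of the lever's black hand grip, on its middle line, 255 mm from the pivot. The grip is 98 mm long (212 to 310 mm from the pivot), 30 mm wide, 24 mm thick. Axes: x along the lever towards the pivot, z square out of the upper face. With the lever level it is 130 mm over the bench, 90 mm in front (-x) of the fork holes.
- lever_hole (a point): Centre of the 17 mm round hole through the lever (along y), 165 mm from the pivot, in a block 40 mm long, 40 mm high, 24 mm thick. It meets point pin_hole when the lever is level.
- catch_bolt (a point): Bevelled spring bolt of the catch, under the lever in front of the fork (40 mm towards the grip), on a housing 34 x 30 mm; this point is in it, 84 mm over the bench, and it rises to 101 mm. It snaps over a cross bar under the lever by itself; it need not be touched.
- pin: Loose steel lock pin, lying level on its head. Head 20 x 20 mm square, 28 mm long; round shank 14 mm thick, 60 mm long, its last 12 mm tapering to a 7 mm nose. Origin on the axis in mid-head (10 mm over the bench as it lies); +x points to the nose, so the head's face that meets the fork is at x +14, the nose's tip at x +74 mm. 0.10 to 0.15 kg, centre of mass inside the head.
- pin_mid (a point): Point on the pin's axis 35.5 mm from its origin towards the nose; it lies at the centre of the fork (point pin_hole) when the pin is fully home, from whichever side it was put in.
- oil_bottle: Upright glass bottle, 64 mm in diameter, 230 mm high, origin at the centre of its foot. It stands close beside the fork and blocks the way of the pin on that side (left or right). Leave it.
- short_can: Short food can standing upright beside the fork on the other side, 80 mm in diameter, 70 mm high, origin at the centre of its foot. Low enough to bring the pin in above it. Leave it.
- jar: Upright jar, 72 mm in diameter, 95 mm high, origin at the centre of its foot. Leave it.
- brush: Cleaning brush lying on the bench, 140 mm long along its x, 42 mm wide, 20 mm high, origin at the centre of its underside. Leave it.
Mind the look-alikes: they are no part of the job. Of the things that look like the pin, take the one that is farthest from the robot's base at the start.

How it is judged:
By the outcome, as a careful person would: the job done as asked, in the order asked, and still so for the second after the job is handed in, with the robot touching nothing.
It also fails if it takes over 72 s, if anything falls off the work surface, if the arm or the gripper's body presses on something with over 40 N, if the wrist force passes 120 N, or if a joint passes its speed limit or range.

### The arm

A 6-joint arm with a two-finger parallel gripper is mounted at the origin on the work surface. World frame = base frame: x ahead of the robot, y to its left, z up, the work surface at z = 0. Lengths are in m, angles in rad, forces in N, time in s.
With the tool pointing down it reaches from about 0.35 to 1 m from the base axis. Payload 7.1 kg.
Tool frame: the origin (TCP) lies on the centre line of the jaws, within the pads' length; the fingertips stand 25 mm ahead of it and the grasp point (between the pads) lies 6 mm ahead of it (arm.tips_ahead is the distance from the TCP to the fingertips, in m); x points along the fingers, y is the direction in which the jaws open and shut, and the axes are right-handed (so a half turn about x gives the same grasp; the last joint's range is limited). The gripper opens to 85 mm and grips with 20 to 120 N. Pads are 22 mm wide; open, the fingers measure 114 mm over their backs; the gripper's body (76 mm by 85 mm) begins 54 mm behind the grasp point. The pads swing forward as they close: fully open they stand 13 mm farther back than shut.
Start: joints at [1.314, 0.423, 1.63, -0, 1.089, -0.019], TCP at [0.147, 0.607, 0.256] pointing down, gripper open.
Joint ranges: [-3, 3], [-0.9, 2.11], [0.09, 2.58], [-1.31, 4.45], [0.11, 2.69], [-2.54, 2.54]. Speed limits (rad/s): [2.39, 2.39, 3.01, 3.14, 3.14, 3.14].

### API

Orientations are given as a unit quaternion [x, y, z, w].
In Python, from bench import readout, viewer, ticket, spotter, arm gives the robot as it stands.
- The arm moves only by the tool drive_tool, never from a script. Its argument "plan" is a list of rows, each a list of 3 entries, a list of its own where there are three numbers: the shift along the tool's x, y, z in cm, then the turn about the tool's x in degrees, then the opening, from 0 (shut) to 1 (fully open). A call has 1 to 20 rows; each row is the pose to reach, as a shift and turn from the pose commanded when the call began, along the tool's axes at that moment; what a row does not reach only later rows make up. A row lasts 1/12 s, in which the tool goes at most 41.7 mm and 7.16 degrees, less where a joint would pass 70% of its speed; a pose out of reach is approached as far as the arm can. A call with a gripper value outside its range is refused whole. The fingers move at their own pace and stop on an object; "squeeze" is the grip in N (left out, the last holds). Time passes only in rows, so rows that repeat a pose let the fingers close. It gives the time, the measured TCP pose, the force and the opening at its end, in the units of the state.
- readout.get_state(): the state, without advancing time (a new reading comes with each control period).
- viewer.camera(name): name is "scene" or "top"; returns a dict with "color" (400x640x3 uint8, blue, green, red), "range_z" (400x640 float32, m along the optical axis (not along the pixel's ray), 0 where there is no reading), "vfov" (degrees; the focal length in pixels is half the picture's height over the tangent of half this angle, whatever the lens; pixels are square), "cx", "cy" (the principal point, pixels), "R" (3x3) and "t" (3): a world point X has camera coordinates R X + t. Camera axes: x right, y down, z forward; pixel columns grow to the right and rows downward; lengths in m; the calibration is good to about 2 mm. A picture is of the moment at which its call begins.
- ticket.sign_off(): hands the job in, once; it reports no verdict.
Trained networks look in the newest picture that a camera, given by its name, has taken for a name from the list of things; names that differ only in an ending like _2 or _b are one class to them, and where a whole thing is asked for, a point or a joint stands for the part that bears it (a point fixed in the world has none). Each returns a list of dicts, best first, with "score" (0 to 1); they miss things now and then, are a little off and sometimes report something else, mostly with a low value. They report only what shows in the picture. A call takes as long as a camera call. They do not tell look-alikes from the thing itself.
- spotter.silhouettes(camera, thing): "region" (400x640 bool, what is visible of it) and "bbox" ([left, top, right, bottom] in pixels, round what is visible of it).
- spotter.mark_of(camera, thing): "centre" ([row, column] in pixels: a listed point, or the origin of a listed thing).
The state is a dict: "clock": time; "joint_positions": joint angles; "qvel": joint speeds; "joint_torque": joint torques, N m; "eef_pos": TCP position; "tcp_rot": TCP orientation; "force": force on the tool from outside, world axes, zero at the start; "ft_torque": the same for the moment, N m; "opening": finger opening in m.
Only numpy, scipy, OpenCV 4.12 (cv2) and the standard library are available. Lean on these libraries where they do the work, as an engineer would, in place of code of your own. Each camera call takes 0.05 s, during which the arm holds its last target.

## Working session

There is one attempt and no reset: what is moved stays moved. The work goes in short steps, Python scripts to look and compute and a tool call to move; the robot and the scene stay as the last step left them, time stands still between calls to the robot, and variables do not carry over. Pictures are saved under pics/ and viewed, and the job is handed in when it is done.

Besides the shell and the picture viewer there is one more tool, called after "Call:" as name(argument=value, ...) on one line, values as JSON. drive_tool: Moves the arm, as the interface text tells. Its arguments: {"type":"object","properties":{"plan":{"type":"array"},"squeeze":{"type":"number"}},"required":["plan"]}

```bash
ls; mkdir -p pics
cat > h.py <<'E'
import numpy as np,cv2
from bench import readout, viewer, ticket, spotter, arm
def cam(n):
    return viewer.camera(n)
def K(c):
    f=200/np.tan(np.radians(c['vfov'])/2); return f
def px2w(c,r,col,z=None):
    f=K(c); z=c['range_z'][int(round(r)),int(round(col))] if z is None else z
    p=np.array([(col-c['cx'])/f*z,(r-c['cy'])/f*z,z]); return c['R'].T@(p-c['t'])
def ray(c,r,col):
    f=K(c); d=c['R'].T@np.array([(col-c['cx'])/f,(r-c['cy'])/f,1.]); return -c['R'].T@c['t'],d
def proj(c,X):
    p=c['R']@np.array(X)+c['t']; f=K(c); return np.array([p[1]/p[2]*f+c['cy'],p[0]/p[2]*f+c['cx']])
def onz(c,r,col,z):
    o,d=ray(c,r,col); return o+d*(z-o[2])/d[2]
def tri(c1,p1,c2,p2):
    o1,d1=ray(c1,*p1);o2,d2=ray(c2,*p2)
    s=np.linalg.lstsq(np.c_[d1,-d2],o2-o1,rcond=None)[0]
    a=o1+d1*s[0];b=o2+d2*s[1]; return (a+b)/2,np.linalg.norm(a-b)
E
python3 - <<'E'
from h import *
np.set_printoptions(precision=4,suppress=True)
print(readout.get_state())
print([a for a in dir(arm) if a[0]!='_'])
C={}
for n in('scene','top'):
    c=cam(n);C[n]=c;cv2.imwrite(f'pics/{n}0.png',c['color']); print(n,c['vfov'],c['cx'],c['cy'],-c['R'].T@c['t'],c['R'])
    np.savez(f'{n}0.npz',**c)
    for t in['cutter','pin_hole','lever_pivot','lever_grip','lever_hole','pin','pin_mid','oil_bottle','short_can','jar','brush','catch_bolt']:
        for m in spotter.mark_of(n,t)[:6]:
            r,k=m['centre']; rr=min(max(int(r),0),399);kk=min(max(int(k),0),639)
            print(n,t,round(m['score'],2),np.round([r,k],1),px2w(c,rr,kk).round(3))
E
```

```text
pics
{'clock': 0.0, 'joint_positions': array([ 1.314 ,  0.4238,  1.6307, -0.    ,  1.0886, -0.019 ]), 'qvel': array([-0.0008,  0.0011, -0.0015, -0.0021, -0.0006,  0.0008]), 'joint_torque': array([ -0.0006, -55.7381, -28.1738,   0.0001,   0.0072,  -0.    ]), 'eef_pos': array([0.1471, 0.6069, 0.2555]), 'tcp_rot': array([ 0.0833,  0.7022, -0.0844,  0.702 ]), 'force': array([0.0263, 0.2545, 0.4396]), 'ft_torque': array([-0.0133, -0.0251,  0.0107]), 'opening': 0.08557564285466684}
['MotionError', 'tips_ahead']
scene 54.38892702210077 315.759200436064 196.8885413181809 [ 0.8036 -0.431   0.9006] [[ 0.8598  0.5106  0.0051]
 [ 0.4304 -0.7194 -0.5452]
 [-0.2747  0.471  -0.8383]]
scene cutter 0.82 [232.2 321.2] [ 0.584 -0.026  0.03 ]
scene pin_hole 0.81 [206.9 325.5] [0.574 0.008 0.1  ]
scene pin_hole 0.27 [266.4 310.8] [ 0.622 -0.142  0.096]
scene lever_pivot 0.58 [222.6 391.1] [0.733 0.029 0.133]
scene lever_grip 0.6 [167.1 303.5] [ 0.532 -0.019  0.257]
scene lever_hole 0.97 [188.5 335.8] [ 0.605 -0.011  0.223]
scene lever_hole 0.72 [233.  322.4] [ 0.588 -0.028  0.033]
scene pin 0.84 [316.6 2
[... 1226 characters left out ...]
top lever_pivot 0.81 [136.8 298.7] [0.743 0.046 0.13 ]
top lever_grip 0.66 [203.1 322.2] [ 0.532 -0.017  0.256]
top lever_grip 0.22 [230.  419.9] [ 0.469 -0.32   0.021]
top lever_hole 0.87 [184.3 316.3] [ 0.587 -0.003  0.22 ]
top pin 0.66 [247.7 387.3] [ 0.418 -0.219  0.024]
top pin 0.5 [274.2 424.4] [ 0.334 -0.329  0.022]
top pin_mid 0.66 [189.4 350.2] [ 0.582 -0.098  0.151]
top pin_mid 0.55 [219.7 427.7] [ 0.504 -0.353 -0.002]
top pin_mid 0.55 [252.1 372.9] [ 0.404 -0.175 -0.001]
top pin_mid 0.48 [277.8 410.4] [ 0.325 -0.29   0.005]
top oil_bottle 0.77 [189.9 350.6] [ 0.582 -0.098  0.151]
top short_can 0.92 [209.8 282.2] [0.537 0.099 0.071]
top jar 0.74 [157.5 416.5] [ 0.683 -0.303  0.094]
```

View pics/scene0.png

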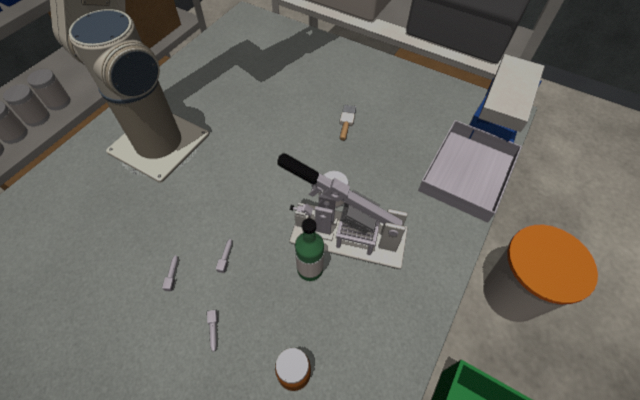

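View pics/top0.png

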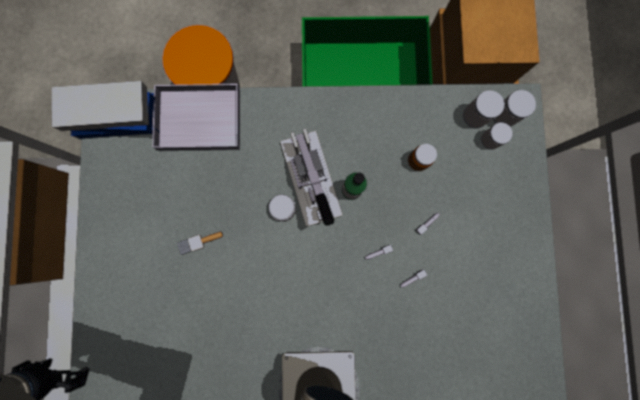

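The scene shows three pin-like objects:

| Candidate | Scene pixel (row, col) | Distance from base |
|---|---|---|
| A | (316, 212) | about 0.58 m |
| B | (285, 170) | about 0.47 m |
| C | (264, 222) | about 0.47 m |

The farthest is A, which is at about (230, 420) in the top view. The bottle stands on the −y side of the fork and the can on the +y side, so the +y side is the free one. Next I'll check A in a close crop and measure.

Run:
```python
from h import *
s=cv2.imread('pics/scene0.png');t=cv2.imread('pics/top0.png')
a=cv2.resize(s[295:365,180:250],(390,390),interpolation=cv2.INTER_CUBIC)
b=cv2.resize(t[200:245,405:450],(390,390),interpolation=cv2.INTER_CUBIC)
cv2.imwrite('pics/crop1.png',np.hstack([a,b]))
a=cv2.resize(s[140:290,260:420],(640,600),interpolation=cv2.INTER_CUBIC);cv2.imwrite('pics/crop2.png',a)
```

```text
(no output)
```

View pics/crop1.png

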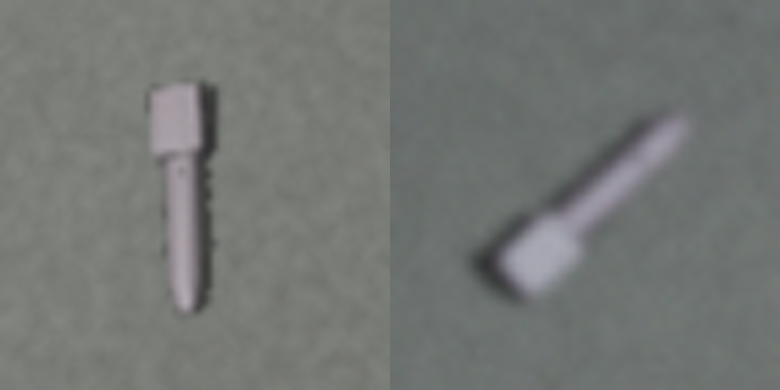

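View pics/crop2.png

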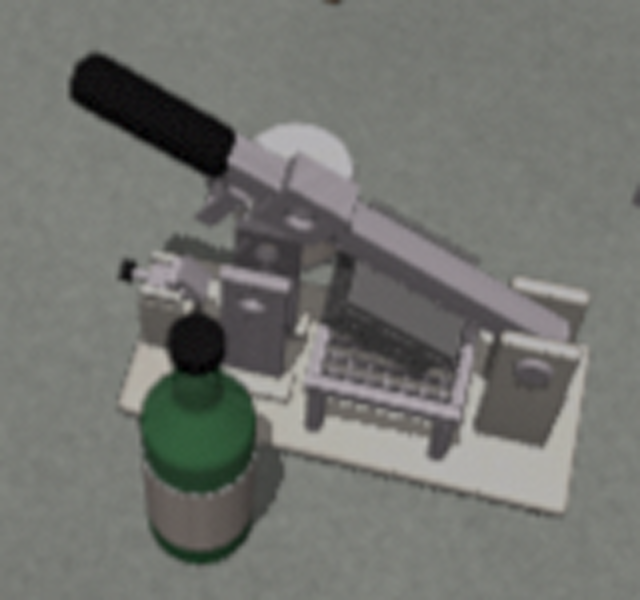

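Crop 1 shows A (scene rows 310–350, col about 212) as a square head with a round tapered shank, matching the description. Crop 2 shows the lever raised, the fork cheeks near scene (212, 325), and the bottle in front on the −y side.

Run:
```python
from h import *
np.set_printoptions(precision=4,suppress=True)
print(arm.tips_ahead)
P={}
for n in('scene','top'):
    c=dict(np.load(f'{n}0.npz'))
    f=K(c);z=c['range_z'];v,u=np.mgrid[:400,:640]
    p=np.stack([(u-c['cx'])/f*z,(v-c['cy'])/f*z,z],-1)
    W=((p-c['t'])@c['R']); W[z==0]=9
    P[n]=W
    ok=(W[...,2]<1)
    # table level
    m=ok&(np.abs(W[...,0]-.45)<.1)&(np.abs(W[...,1]-.2)<.05); print(n,'table z',np.median(W[m][:,2]))
    # pin
    m=ok&(np.hypot(W[...,0]-.485,W[...,1]+.34)<.09)&(W[...,2]>.006)
    q=W[m];xy=q[:,:2];ce=xy.mean(0);U,S,V=np.linalg.svd(xy-ce);s=(xy-ce)@V[0]
    print(n,'pin n',len(q),'ce',ce,'dir',V[0],'ends',ce+V[0]*s.min(),ce+V[0]*s.max(),'len',np.ptp(s),'zmax',np.percentile(q[:,2],95))
    h=q[q[:,2]>.0165]; print('  head pts',len(h),h.mean(0) if len(h) else '')
    for lab,lo,hi in(('tops',.131,.146),):
        m=ok&(W[...,2]>lo)&(W[...,2]<hi)&(np.abs(W[...,0]-.65)<.15)&(np.abs(W[...,1])<.1)
        for l in range(1,cv2.connectedComponents(m.astype(np.uint8),connectivity=8)[0]):
            L=cv2.connectedComponents(m.astype(np.uint8),connectivity=8)[1]==l
            if L.sum()>3: print('  ',lab,L.sum(),W[L].mean(0),W[L].min(0),W[L].max(0))
    m=ok&(W[...,2]>.013)&(W[...,2]<.027)&(np.abs(W[...,0]-.62)<.2)&(np.abs(W[...,1])<.15)
    np.save(f'base_{n}.npy',W[m])
    q=W[m]; print('  base',len(q),cv2.minAreaRect(q[:,:2].astype(np.float32)*1000))
    # can, bottle, jar
    for t in('oil_bottle','short_can','jar'):
        pass
    m=ok&(W[...,2]>.06)&(W[...,2]<.078)&(np.hypot(W[...,0]-.537,W[...,1]-.099)<.06); print('  can',cv2.minEnclosingCircle(W[m][:,:2].astype(np.float32)*1000))
    m=ok&(W[...,2]>.215)&(W[...,2]<.24)&(np.hypot(W[...,0]-.6,W[...,1]+.105)<.05); print('  bottle top',m.sum(),W[m].mean(0) if m.any() else '', cv2.minEnclosingCircle(W[m][:,:2].astype(np.float32)*1000) if m.any() else '')
    m=ok&(W[...,2]>.03)&(W[...,2]<.24)&(np.hypot(W[...,0]-.6,W[...,1]+.115)<.06); print('  bottle all',cv2.minEnclosingCircle(W[m][:,:2].astype(np.float32)*1000))
    # lever grip: black colour
    col=c['color'].max(-1)
    m=ok&(col<60)&(W[...,2]>.17)&(np.hypot(W[...,0]-.53,W[...,1]+.018)<.08)
    q=W[m];ce=q.mean(0);U,S,V=np.linalg.svd(q-ce,full_matrices=False);s=(q-ce)@V[0];print('  grip',len(q),ce,V[0],np.ptp(s),ce+V[0]*s.min(),ce+V[0]*s.max())
```

```text
0.025
scene table z 0.0002033413701333013
scene pin n 298 ce [ 0.4921 -0.3494] dir [ 0.6494 -0.7604] ends [ 0.4669 -0.3199] [ 0.524  -0.3868] len 0.08795528669407424 zmax 0.021564090902933705
  head pts 158 [ 0.4833 -0.3404  0.0193]
   tops 60 [0.5718 0.0081 0.1368] [0.557  0.002  0.1312] [0.594  0.0145 0.1411]
   tops 25 [0.6751 0.0543 0.1375] [0.6642 0.0493 0.1313] [0.6874 0.06   0.1448]
   tops 591 [0.7049 0.0176 0.1384] [ 0.6178 -0.0265  0.1311] [0.7653 0.0668 0.146 ]
   tops 80 [ 0.5851 -0.0235  0.137 ] [ 0.5644 -0.0313  0.1313] [ 0.6049 -0.0144  0.142 ]
  base 1865 ((647.1228637695312, 4.3249053955078125), (302.45294189453125, 210.6750946044922), 34.62629699707031)
  can ((545.6126708984375, 110.15397644042969), 34.90500259399414)
  bottle top 195 [ 0.6047 -0.1182  0.2282] ((603.5318603515625, -116.19413757324219), 14.68614387512207)
  bottle all ((603.7918701171875, -116.63817596435547), 32.31550979614258)
  grip 590 [ 0.5251 -0.028   0.2569] [ 0.8258  0.2326 -0.5137] 0.10452241609419102 [ 0.4874 -0.0386  0.2804] [ 0.5737 -0.0143  0.2267]
top table z -4.023268001982859e-05
top
[... 734 characters left out ...]
0993  0.1333] [ 0.6043 -0.0827  0.1456]
   tops 18 [ 0.5873 -0.0213  0.1387] [ 0.571  -0.0281  0.1353] [ 0.5998 -0.0172  0.1425]
   tops 42 [0.5729 0.0125 0.1375] [0.5542 0.0033 0.1327] [0.5917 0.0199 0.1421]
  base 1516 ((636.0850219726562, 24.754440307617188), (283.8716125488281, 243.88368225097656), 16.252944946289062)
  can ((543.064208984375, 103.69709014892578), 38.91756820678711)
  bottle top 105 [ 0.5993 -0.1137  0.2295] ((599.9482421875, -113.9914321899414), 14.568193435668945)
  bottle all ((599.2197875976562, -113.4063949584961), 31.90871810913086)
  grip 330 [ 0.5166 -0.0216  0.262 ] [-0.8404 -0.2633  0.4737] 0.09273118681007683 [ 0.5599 -0.008   0.2375] [ 0.482  -0.0324  0.2815]
```

Run:
```python
from h import *
np.set_printoptions(precision=4,suppress=True)
for n,can,bot in(('scene',(.5456,.104),(.604,-.1165)),('top',(.543,.1037),(.5995,-.1137))):
    q=np.load(f'base_{n}.npy'); q=q[(np.abs(q[:,2]-.02)<.005)]
    q=q[(np.hypot(q[:,0]-can[0],q[:,1]-can[1])>.046)&(np.hypot(q[:,0]-bot[0],q[:,1]-bot[1])>.037)]
    # drop isolated
    from scipy.spatial import cKDTree
    k=cKDTree(q[:,:2]);cnt=np.array([len(x) for x in k.query_ball_point(q[:,:2],.008)]);q=q[cnt>6]
    (cx,cy),(w,h),a=cv2.minAreaRect(q[:,:2].astype(np.float32)*1000)
    print(n,len(q),cx,cy,w,h,a)
    # robust known-size fit
    from scipy.optimize import minimize
    def cost(p):
        ca,sa=np.cos(p[2]),np.sin(p[2]);d=q[:,:2]-p[:2];X=d@[ca,sa];Y=d@[-sa,ca]
        ox=np.maximum(0,np.maximum(-.078-X,X-.208));oy=np.maximum(0,np.abs(Y)-.060)
        return np.minimum(np.hypot(ox,oy),.006).sum()*1000
    best=[]
    for x0 in np.arange(.566,.600,.004):
      for y0 in np.arange(-.02,.012,.004):
        r=minimize(cost,[x0,y0,.29],method='Nelder-Mead',options=dict(initial_simplex=[[x0,y0,.29],[x0+.004,y0,.29],[x0,y0+.004,.29],[x0,y0,.33]]));best.append((r.fun,*r.x))
    best=np.array(best);best=best[np.argsort(best[:,0])];g=best[best[:,0]<best[0,0]*1.1+1]
    print(best[:3],g[:,1:].mean(0),g[:,1:].std(0))
```

```text
scene 1714 643.065185546875 11.315841674804688 284.46832275390625 120.46014404296875 15.694186210632324
[[ 0.4601  0.5804 -0.0065  0.2739]
 [ 0.4602  0.5801 -0.0066  0.2739]
 [ 0.4602  0.5802 -0.0066  0.2739]] [ 0.5806 -0.0065  0.2739] [0.0004 0.0001 0.    ]
top 1349 639.1817626953125 13.565689086914062 283.7037048339844 119.82685852050781 16.15789222717285
[[ 0.      0.5765 -0.0046  0.2814]
 [ 0.      0.5767 -0.0046  0.282 ]
 [ 0.      0.5768 -0.0043  0.2793]] [ 0.5766 -0.0045  0.2817] [0.0005 0.0002 0.001 ]
```

```bash
cat >> h.py <<'E'
from scipy.spatial.transform import Rotation as Rn
CUT=np.array([.5786,-.0055]);YAW=.2775
def c2w(x,y,z):
    c,s=np.cos(YAW),np.sin(YAW); return np.array([CUT[0]+c*x-s*y,CUT[1]+s*x+c*y,z])
def w2c(p):
    c,s=np.cos(YAW),np.sin(YAW); d=np.array(p[:2])-CUT; return np.array([c*d[0]+s*d[1],-s*d[0]+c*d[1],p[2]])
def st():
    s=readout.get_state(); return s,np.array(s['eef_pos']),Rn.from_quat(s['tcp_rot']).as_matrix()
def shift(target,p,M): return M.T@(np.array(target)-p)*100
E
python3 - <<'E'
from h import *
np.set_printoptions(precision=4,suppress=True)
s,p,M=st();print(M)
y=np.degrees(np.arctan2(M[1,1],M[0,1]));print('jaw yaw',y,'desired insert jaw yaw',np.degrees(YAW),'mod180')
th=.54;L=.255
tip=c2w(.165-L*np.cos(th)+.012*np.sin(th),0,.118+L*np.sin(th)+.012*np.cos(th));print('grip pt',tip)
t=tip+[0,0,.025+.03];print('tgt',t,'shift',shift(t,p,M))
for n in('scene','top'):
    c=dict(np.load(f'{n}0.npz'));f=K(c);z=c['range_z'];v,u=np.mgrid[:400,:640]
    W=((np.stack([(u-c['cx'])/f*z,(v-c['cy'])/f*z,z],-1)-c['t'])@c['R'])
    m=(z>0)&(np.hypot(W[...,0]-.49,W[...,1]+.348)<.07)&(W[...,2]>.0085)
    l,L=cv2.connectedComponents(m.astype(np.uint8));k=np.argmax(np.bincount(L[L>0]));q=W[L==k]
    xy=q[:,:2];ce=xy.mean(0);U,S,V=np.linalg.svd(xy-ce);d=V[0] if V[0][0]>0 else -V[0];a=(xy-ce)@d
    print(n,len(q),d,np.degrees(np.arctan2(d[1],d[0])),'rear',ce+d*a.min(),'nose',ce+d*a.max(),np.ptp(a),'org',(ce+d*a.min()+d*.014),ce+d*(a.max()-.074))
    # others
    for nm in((.346,-.324),(.417,-.221)):
        m=(z>0)&(np.hypot(W[...,0]-nm[0],W[...,1]-nm[1])<.08)&(W[...,2]>.008);print('  other',m.sum(),W[m].mean(0))
E
```

```text
[[-0.      0.2356  0.9719]
 [-0.      0.9719 -0.2356]
 [-1.     -0.     -0.    ]]
jaw yaw 76.37527066218264 desired insert jaw yaw 15.899578814880346 mod180
grip pt [ 0.5329 -0.0185  0.2594]
tgt [ 0.5329 -0.0185  0.3144] shift [ -5.8072 -51.746   52.2245]
scene 293 [ 0.6533 -0.7571] -49.20852520633832 rear [ 0.4668 -0.32  ] nose [ 0.5243 -0.3866] 0.08793482421253615 org [ 0.476  -0.3306] [ 0.4759 -0.3306]
  other 254 [ 0.328  -0.3045  0.0165]
  other 229 [ 0.4095 -0.2024  0.0167]
top 144 [ 0.6555 -0.7552] -49.03965218292956 rear [ 0.4626 -0.3182] nose [ 0.5207 -0.3851] 0.08865028225011193 org [ 0.4718 -0.3287] [ 0.4722 -0.3292]
  other 146 [ 0.3231 -0.3011  0.0169]
  other 151 [ 0.4051 -0.1981  0.0163]
```

Call:
drive_tool(plan=[[[-8, 0, 0], 0, 0], [[-8, -4, 4], 7, 0], [[-8, -8, 8], 14, 0], [[-8, -12, 12], 21, 0], [[-8, -16, 16], 28, 0], [[-8, -20, 20], 35, 0], [[-8, -24, 24], 42, 0], [[-8, -28, 28], 49, 0], [[-8, -32, 32], 56, 0], [[-8, -36, 36], 60.5, 0], [[-8, -40, 40], 60.5, 0], [[-8, -44, 44], 60.5, 0], [[-8, -48, 48.3], 60.5, 0], [[-8, -51.7, 52.2], 60.5, 0], [[-8, -51.7, 52.2], 60.5, 0], [[-8, -51.7, 52.2], 60.5, 0], [[-8, -51.7, 52.2], 60.5, 0], [[-8, -51.7, 52.2], 60.5, 0]], squeeze=30)

```text
clock: 2.8
eef_pos: [0.5151, 0.009, 0.3366]
tcp_rot: [0.426, 0.564, -0.426, 0.564]
force: [0.6, 1.3, 0.6]
opening: -0.0001
```

Run:
```python
from h import *
np.set_printoptions(precision=4,suppress=True)
s,p,M=st();print(s['clock'],p,np.degrees(np.arctan2(M[1,1],M[0,1])),s['force'],s['opening'],s['joint_positions'])
t=[]
for th in(.54,.4,.3,.2,.1,0,-.03):
    q=c2w(.165-.255*np.cos(th)+.012*np.sin(th),0,.118+.255*np.sin(th)+.012*np.cos(th)+.025);print(th,q,shift(q,p,M))
for n in('scene','top'):
    c=cam(n);cv2.imwrite(f'pics/{n}1.png',c['color'][100:300,200:460].repeat(3,0).repeat(3,1))
```

```text
2.8 [0.5151 0.009  0.3366] 15.853841701915261 [0.608  1.2795 0.5886] -8.709841617570464e-05 [-0.0056  0.1698  1.7882  0.0001  1.183  -0.2824]
0.54 [ 0.5329 -0.0185  0.2844] [5.2177 0.9488 3.1357]
0.4 [ 0.5159 -0.0234  0.2534] [ 8.3207 -0.8186  3.1369]
0.3 [ 0.5064 -0.0261  0.2298] [10.6733 -1.8069  3.1375]
0.2 [ 0.4992 -0.0281  0.2054] [13.1128 -2.5554  3.138 ]
0.1 [ 0.4944 -0.0295  0.1804] [15.6149 -3.0567  3.1382]
0 [ 0.492  -0.0302  0.155 ] [18.1544 -3.3056  3.1382]
-0.03 [ 0.4918 -0.0302  0.1473] [18.9199 -3.3307  3.1382]
```

View pics/scene1.png

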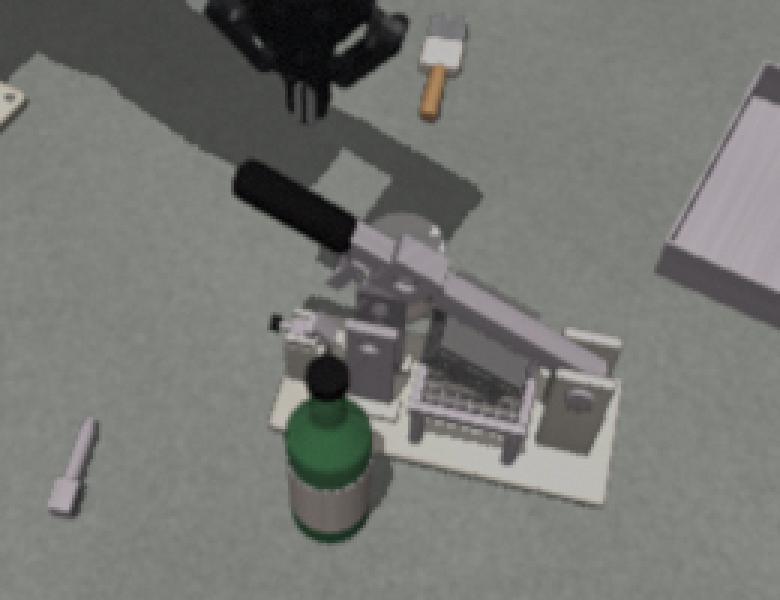

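The picture shows the closed fingertips at about (110, 305) in the crop. They are short of the lever by about 3 cm, because the speed limit cut the move. I'll finish the approach.

Call:
drive_tool(plan=[[[0, 0.5, 1.6], 0, 0], [[0, 0.9, 3.1], 0, 0], [[0, 0.9, 3.1], 0, 0], [[0, 0.9, 3.1], 0, 0]])

```text
clock: 3.23
eef_pos: [0.5316, -0.0163, 0.3362]
tcp_rot: [0.426, 0.564, -0.426, 0.564]
force: [0.6, 0.9, 0.1]
opening: -0.0003
```

Run:
```python
from h import *
np.set_printoptions(precision=4,suppress=True)
s,p,M=st();print(s['clock'],p,w2c(p),np.degrees(np.arctan2(M[1,1],M[0,1])),s['force'],s['qvel'])
for th in(.54,.45,.4,.3,.2,.1,0,-.03):
    q=c2w(.165-.255*np.cos(th)+.012*np.sin(th),0,.118+.255*np.sin(th)+.012*np.cos(th)+.025);print(th,shift(q,p,M))
```

```text
3.2333 [ 0.5316 -0.0163  0.3362] [-0.0482  0.0025  0.3362] 15.83072520385222 [0.6059 0.9168 0.0647] [ 0.0181 -0.0127  0.0154  0.0033  0.0033  0.0051]
0.54 [5.1791 0.0671 0.2529]
0.45 [ 7.1469 -1.1173  0.2549]
0.4 [ 8.2838 -1.6974  0.2559]
0.3 [10.6373 -2.6836  0.2578]
0.2 [13.0775 -3.4299  0.2593]
0.1 [15.5799 -3.9289  0.2606]
0 [18.1198 -4.1755  0.2617]
-0.03 [18.8852 -4.1999  0.2619]
```

Call:
drive_tool(plan=[[[2.5, 0, 0.2], 0, 0], [[4.5, 0, 0.2], 0, 0], [[5.2, 0, 0.2], 0, 0], [[6.1, -0.5, 0.2], 0, 0], [[7.1, -1.1, 0.2], 0, 0], [[8.3, -1.7, 0.2], 0, 0], [[9.4, -2.2, 0.2], 0, 0], [[10.6, -2.7, 0.2], 0, 0], [[11.8, -3.1, 0.2], 0, 0], [[13.1, -3.4, 0.2], 0, 0], [[14.3, -3.7, 0.2], 0, 0], [[15.5, -3.9, 0.2], 0, 0]])

```text
clock: 4.23
eef_pos: [0.4955, -0.0283, 0.1823]
tcp_rot: [0.427, 0.563, -0.425, 0.565]
force: [0.2, 4.0, 14.9]
opening: -0.0
```

Run:
```python
from h import *
np.set_printoptions(precision=4,suppress=True)
s,p,M=st();print(s['clock'],p,w2c(p),s['force'],s['ft_torque'])
for th in(0,-.02,-.03,-.035):
    q=c2w(.165-.255*np.cos(th)+.012*np.sin(th),0,.118+.255*np.sin(th)+.012*np.cos(th)+.025);print(th,shift(q,p,M))
c=cam('scene');cv2.imwrite(f'pics/scene2.png',c['color'][100:300,200:460].repeat(3,0).repeat(3,1))
```

```text
4.2333 [ 0.4955 -0.0283  0.1823] [-0.0862  0.0008  0.1823] [ 0.21    3.9988 14.8716] [0.5977 0.0448 0.0027]
0 [ 2.7256 -0.3919  0.0783]
-0.02 [ 3.2357 -0.4128  0.078 ]
-0.03 [ 3.4909 -0.4195  0.0778]
-0.035 [ 3.6185 -0.4218  0.0777]
```

View pics/scene2.png

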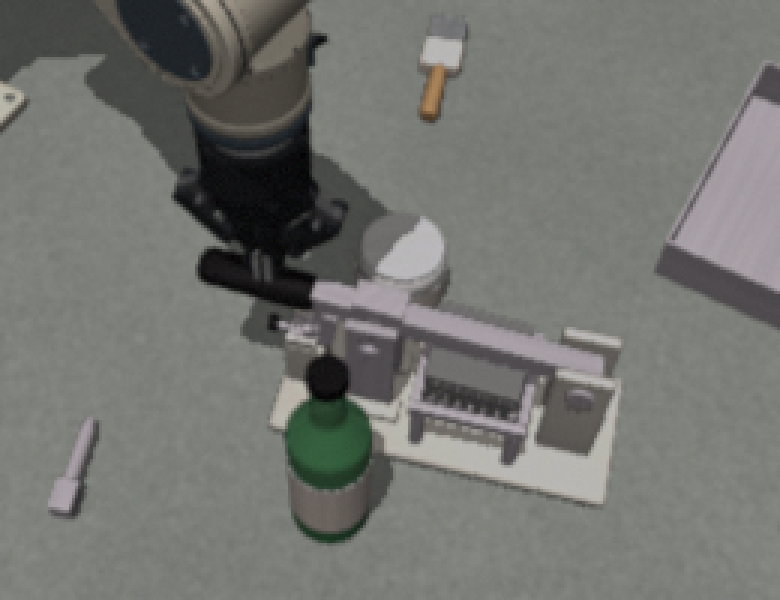

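The lever is almost level, with the tips on the grip at about (270, 262) and 15 N on them. Now I'll press it past the catch.

Call:
drive_tool(plan=[[[0.8, -0.1, 0], 0, 0], [[1.6, -0.3, 0], 0, 0], [[2.3, -0.4, 0], 0, 0], [[2.8, -0.4, 0], 0, 0], [[3.1, -0.4, 0], 0, 0], [[3.1, -0.4, 0], 0, 0], [[3.1, -0.4, 0], 0, 0]])

```text
clock: 4.87
eef_pos: [0.4921, -0.0294, 0.1515]
tcp_rot: [0.427, 0.563, -0.425, 0.565]
force: [1.1, 3.2, 7.2]
opening: 0.0002
```

Call:
drive_tool(plan=[[[0.2, 0, 0], 0, 0], [[0.35, 0, 0], 0, 0], [[0.35, 0, 0], 0, 0]])

```text
clock: 5.12
eef_pos: [0.4921, -0.0294, 0.1481]
tcp_rot: [0.427, 0.563, -0.425, 0.565]
force: [1.6, 3.9, 7.8]
opening: 0.0
```

Call:
drive_tool(plan=[[[-2, 0, 0], 0, 0], [[-5, 0, 0], 0, 0], [[-9, 0, 0], 0, 0], [[-12, 0, 0], 0, 0.3], [[-12, 0, 0], 0, 0.5]])

```text
clock: 5.53
eef_pos: [0.4936, -0.03, 0.2729]
tcp_rot: [0.428, 0.561, -0.424, 0.568]
force: [1.4, 0.3, -0.1]
opening: 0.0234
```

Run:
```python
from h import *
np.set_printoptions(precision=4,suppress=True)
s,p,M=st();print(s['clock'],p,s['force'],s['opening'])
t=np.array([.4739,-.3297,.08]);print(shift(t,p,M))
c=cam('scene');cv2.imwrite(f'pics/scene3.png',c['color'][100:300,200:460].repeat(3,0).repeat(3,1))
```

```text
5.5333 [ 0.4936 -0.03    0.2729] [ 1.428   0.2835 -0.1329] 0.023449277987342445
[ 19.3035 -10.304   28.2008]
```

View pics/scene3.png

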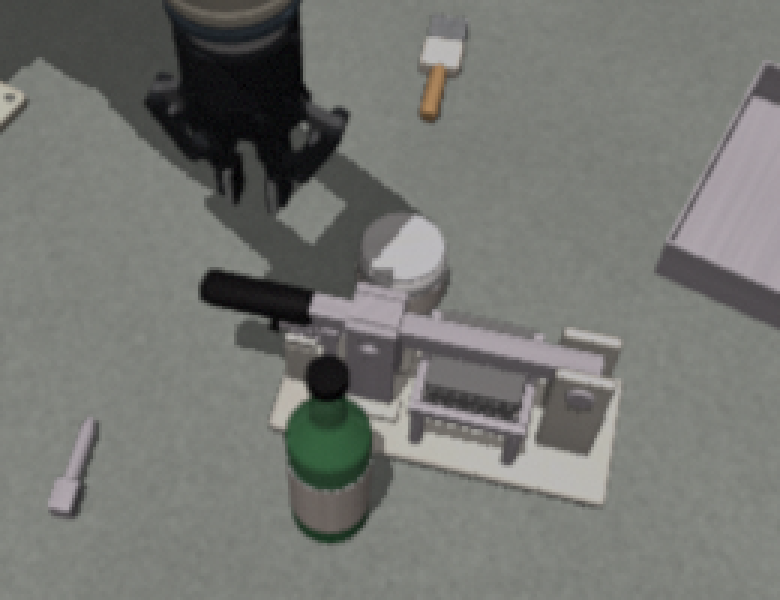

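The lever stays level by itself: the grip is at (290, 255) and its block sits in the fork at (300, 380). Next, the pin.

Call:
drive_tool(plan=[[[-1, -1, 3], 0, 0.5], [[-1, -2.5, 7], -7, 0.5], [[-1, -4, 11], -14, 0.5], [[-1, -5.5, 15], -21, 0.5], [[0, -7, 19], -25, 0.5], [[2, -8.5, 23], -25, 0.5], [[5, -10, 27], -25, 0.5], [[9, -10.3, 28.2], -25, 0.5], [[13, -10.3, 28.2], -25, 0.5], [[16, -10.3, 28.2], -25, 0.5], [[16, -10.3, 28.2], -25, 0.5], [[16, -10.3, 28.2], -25, 0.5]])

```text
clock: 6.58
eef_pos: [0.4658, -0.3274, 0.1026]
tcp_rot: [0.295, 0.646, -0.293, 0.64]
force: [-0.5, 1.0, 1.2]
opening: 0.0422
```

Run:
```python
from h import *
np.set_printoptions(precision=4,suppress=True)
s,p,M=st();print(s['clock'],p,np.degrees(np.arctan2(M[1,1],M[0,1])),M[:,0],s['force'],s['opening'],s['qvel'])
d=np.array([np.cos(np.radians(-49.1)),np.sin(np.radians(-49.1)),0])
t=np.array([.4739,-.3297,.029])-d*.002;print(shift(t,p,M))
for n in('scene','top'):
    c=cam(n);r,k=map(int,proj(c,[.4739,-.3297,.03]));a=c['color'][r-50:r+50,k-50:k+50];cv2.imwrite(f'pics/{n}4.png',cv2.resize(a,(400,400)))
    im=cv2.resize(a,(400,400),interpolation=cv2.INTER_CUBIC)
    L=im if n=='scene' else np.hstack([L,im])
cv2.imwrite('pics/both4.png',L)
```

```text
6.5833 [ 0.4658 -0.3274  0.1026] 40.841122456760495 [-0.0074  0.0054 -1.    ] [-0.4803  1.0367  1.1582] 0.04219050146184913 [ 0.0175 -0.0827 -0.0444  0.0017  0.0477  0.0049]
[7.3561 0.4837 0.5697]
```

View pics/both4.png

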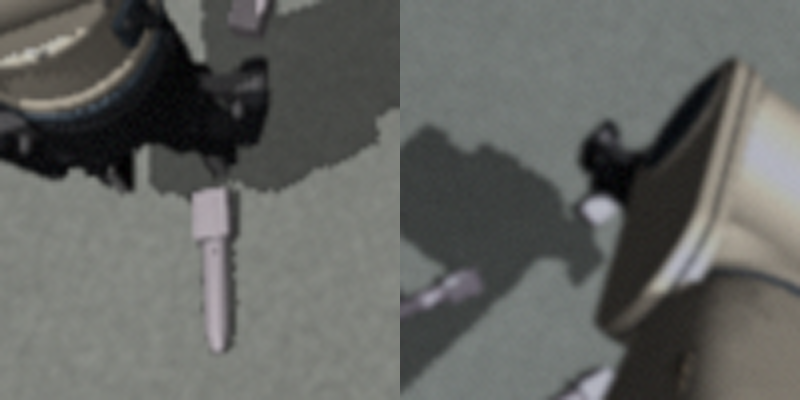

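Call:
drive_tool(plan=[[[0, 0, 0], 0, 0.5], [[0, 0, 0], 0, 0.5], [[0, 0, 0], 0, 0.5]])

```text
clock: 6.93
eef_pos: [0.47, -0.3296, 0.109]
tcp_rot: [0.293, 0.642, -0.294, 0.644]
force: [-0.1, 1.0, 0.8]
opening: 0.0425
```

Run:
```python
from h import *
np.set_printoptions(precision=4,suppress=True)
s,p,M=st();print(s['clock'],p,np.degrees(np.arctan2(M[1,1],M[0,1])),M[:,0],s['qvel'])
d=np.array([np.cos(np.radians(-49.1)),np.sin(np.radians(-49.1)),0])
t=np.array([.4739,-.3297,.029])-d*.002;print(shift(t,p,M))
```

```text
6.9333 [ 0.47   -0.3296  0.109 ] 40.92178966202453 [ 0.0029 -0.0022 -1.    ] [-0.0028  0.0076  0.0038  0.0015 -0.0035  0.0015]
[7.9956 0.2818 0.0408]
```

Call:
drive_tool(plan=[[[3, 0.25, 0], 0, 0.5], [[5.5, 0.25, 0], 0, 0.5], [[7, 0.25, 0], 0, 0.5], [[8, 0.25, 0], 0, 0.5], [[8, 0.25, 0], 0, 0.5], [[8, 0.25, 0], 0, 0.5]])

```text
clock: 7.43
eef_pos: [0.4711, -0.3278, 0.0274]
tcp_rot: [0.294, 0.643, -0.294, 0.643]
force: [0.6, 0.3, -0.7]
opening: 0.0428
```

Run:
```python
from h import *
np.set_printoptions(precision=4,suppress=True)
s,p,M=st();print(s['clock'],p,s['force'])
for n in('scene','top'):
    c=cam(n);r,k=map(int,proj(c,[.4739,-.3297,.03]));a=c['color'][r-40:r+40,k-40:k+40]
    im=cv2.resize(a,(400,400),interpolation=cv2.INTER_CUBIC)
    L=im if n=='scene' else np.hstack([L,im])
cv2.imwrite('pics/both5.png',L)
```

```text
7.4333 [ 0.4711 -0.3278  0.0274] [ 0.6493  0.2625 -0.6727]
```

View pics/both5.png

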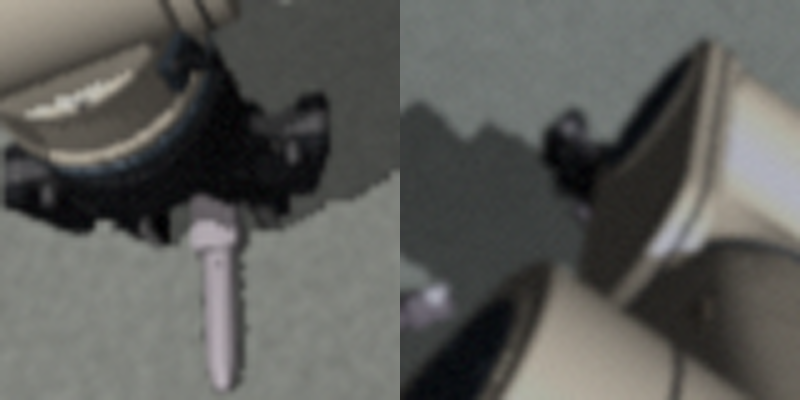

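The head sits between the fingers, at about (225, 213) in the left crop. Closing.

Call:
drive_tool(plan=[[[-0.1, 0, 0], 0, 0.3], [[-0.1, 0, 0], 0, 0.1], [[-0.1, 0, 0], 0, 0.0], [[-0.1, 0, 0], 0, 0], [[-0.1, 0, 0], 0, 0], [[-0.1, 0, 0], 0, 0]], squeeze=50)

```text
clock: 8.03
eef_pos: [0.4714, -0.3282, 0.0292]
tcp_rot: [0.294, 0.642, -0.294, 0.644]
force: [-1.0, 0.6, 6.8]
opening: 0.0186
```

Call:
drive_tool(plan=[[[-1, 0, 0], 0, 0], [[-3, 0, 0], 0, 0], [[-6, 0, 0], 0, 0], [[-9, 0, 0], 0, 0], [[-12, 0, 0], 0, 0], [[-15, 0, 0], 0, 0], [[-15, 0, 0], 0, 0], [[-15, 0, 0], 0, 0]])

```text
clock: 8.7
eef_pos: [0.4716, -0.3283, 0.1804]
tcp_rot: [0.294, 0.641, -0.294, 0.645]
force: [-0.5, -0.6, -2.0]
opening: 0.0185
```

Run:
```python
from h import *
np.set_printoptions(precision=4,suppress=True)
s,p,M=st();print(s['clock'],p,s['force'],s['opening'],s['joint_positions'])
for n in('scene','top'):
    c=cam(n);r,k=map(int,proj(c,p+[.02,-.02,-.02]));a=c['color'][r-40:r+40,k-40:k+40]
    im=cv2.resize(a,(400,400),interpolation=cv2.INTER_CUBIC)
    L=im if n=='scene' else np.hstack([L,im])
cv2.imwrite('pics/both6.png',L)
# waypoint: high over the can side
for y in(.125,):
    for z in(.22,.137):
        t=c2w(0,y,z);print(y,z,t,shift(t,p,M))
```

```text
8.7 [ 0.4716 -0.3283  0.1804] [-0.4844 -0.5887 -1.9709] 0.01851757375751179 [-0.6289  0.4469  1.7998 -0.      0.8902 -1.3423]
0.125 0.22 [0.5444 0.1147 0.22  ] [ -4.0548  34.5003 -28.7185]
0.125 0.137 [0.5444 0.1147 0.137 ] [  4.2451  34.4914 -28.757 ]
```

View pics/both6.png

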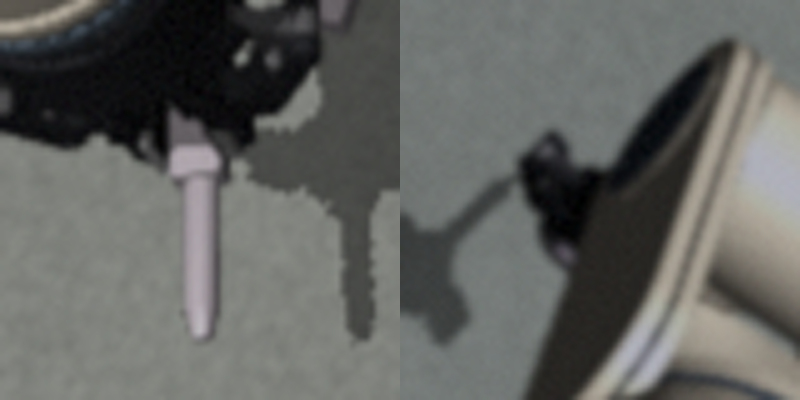

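Call:
drive_tool(plan=[[[-4, 0, 0], 0, 0], [[-8, 1, -1], 3, 0], [[-9, 3.5, -3], 6, 0], [[-9, 7, -6], 9, 0], [[-9, 10.5, -9], 12, 0], [[-9, 14, -12], 15, 0], [[-9, 17.5, -15], 18, 0], [[-9, 21, -18], 21, 0], [[-9, 24.5, -21], 25, 0], [[-9, 28, -24], 25, 0], [[-9, 31.5, -27], 25, 0], [[-9, 34.5, -28.7], 25, 0], [[-9, 34.5, -28.7], 25, 0], [[-9, 34.5, -28.7], 25, 0], [[-9, 34.5, -28.7], 25, 0], [[-9, 34.5, -28.7], 25, 0]])

```text
clock: 10.13
eef_pos: [0.5427, 0.1148, 0.2662]
tcp_rot: [0.425, 0.565, -0.427, 0.564]
force: [-0.0, 0.1, -1.1]
opening: 0.0187
```

Run:
```python
from h import *
np.set_printoptions(precision=4,suppress=True)
s,p,M=st();print(s['clock'],p,w2c(p),np.degrees(np.arctan2(M[1,1],M[0,1])),s['force'],s['opening'],s['qvel'])
for z in(.165,.137):
    t=c2w(0,.125,z);print(shift(t,p,M))
L=[]
for n in('scene','top'):
    c=cam(n);a=c['color'][120:280,220:420] if n=='scene' else c['color'][110:270,220:420]
    L.append(cv2.resize(a,(400,320),interpolation=cv2.INTER_CUBIC))
cv2.imwrite('pics/both7.png',np.hstack(L))
```

```text
10.1333 [0.5427 0.1148 0.2662] [-0.0015  0.1255  0.2662] 15.910499058155766 [-0.0337  0.1427 -1.1467] 0.01868072724217821 [-0.0264 -0.014   0.0026  0.0007 -0.0009  0.0005]
[10.1219  0.1869  0.0509]
[12.9219  0.1962  0.0508]
```

View pics/both7.png

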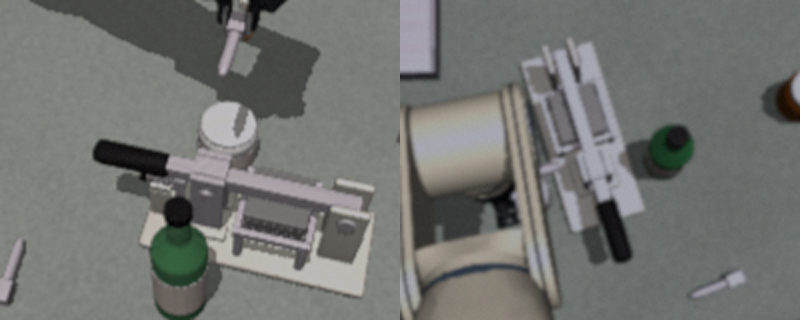

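The left view shows the pin held nose-first towards the fork, tip at (70, 224), and the can untouched at (120, 228). Now I'll lower it to hole height.

Call:
drive_tool(plan=[[[4, 0.2, 0], 0, 0], [[8, 0.2, 0], 0, 0], [[11, 0.2, 0], 0, 0], [[12.5, 0.2, 0], 0, 0], [[12.9, 0.2, 0], 0, 0], [[12.9, 0.2, 0], 0, 0], [[12.9, 0.2, 0], 0, 0], [[12.9, 0.2, 0], 0, 0]])

```text
clock: 10.9
eef_pos: [0.5468, 0.1154, 0.1404]
tcp_rot: [0.427, 0.563, -0.426, 0.565]
force: [0.0, 0.1, -1.8]
opening: 0.0188
```

```bash
cat > look.py <<'E'
from h import *
import sys
np.set_printoptions(precision=4,suppress=True)
s,p,M=st();print(s['clock'],p,w2c(p),np.degrees(np.arctan2(M[1,1],M[0,1])),s['force'],s['opening'])
c=cam('scene');t=cam('top')
np.savez('now_scene.npz',**c);np.savez('now_top.npz',**t)
im=c['color'][150:250,270:390]
S=6
im=cv2.resize(im,(720,600),interpolation=cv2.INTER_CUBIC)
off=np.array([.0018,-.001,0])  # scene camera bias vs mean
w=w2c(p)
def dot(X,col):
    r,k=proj(c,X+off);cv2.circle(im,(int((k-270+.5)*S),int((r-150+.5)*S)),2,col,-1)
for y in(-.0215,.0215,.0135,-.0135): dot(c2w(0,y,.118),(0,0,255))
# expected pin
for a in(.014,.03,.05,.074): dot(c2w(w[0],w[1]-.0028-a,p[2]-.019),(0,255,0))
cv2.imwrite(sys.argv[1],im)
E
python3 look.py pics/s8.png
```

```text
10.9 [0.5468 0.1154 0.1404] [0.0026 0.125  0.1404] 15.834356603735046 [ 0.0473  0.0699 -1.7509] 0.018844832103850566
```

View pics/s8.png

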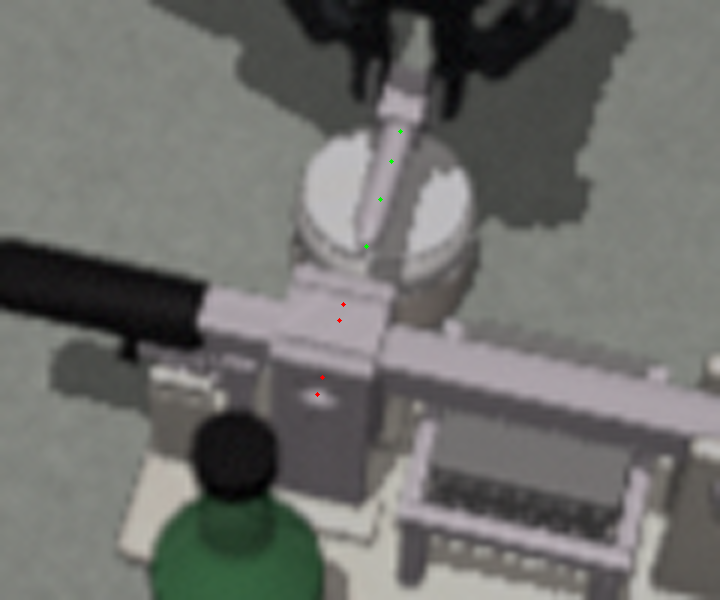

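The pin hangs level. Its predicted axis (green) lies on the pin, and the predicted hole (red, 317, 394) falls on the visible hole at (320, 397). I'll correct the small offset and come closer.

Call:
drive_tool(plan=[[[0.3, -0.25, 0.5], 0, 0], [[0.3, -0.25, 1.2], 0, 0], [[0.3, -0.25, 1.5], 0, 0], [[0.3, -0.25, 1.5], 0, 0], [[0.3, -0.25, 1.5], 0, 0]])

```text
clock: 11.42
eef_pos: [0.5475, 0.1002, 0.1359]
tcp_rot: [0.426, 0.564, -0.426, 0.564]
force: [-0.4, -0.6, -0.5]
opening: 0.0188
```

```bash
python3 look.py pics/s9.png
```

```text
11.4167 [0.5475 0.1002 0.1359] [-0.0009  0.1101  0.1359] 15.82995699899393 [-0.4483 -0.613  -0.5447] 0.018759257182818387
```

View pics/s9.png

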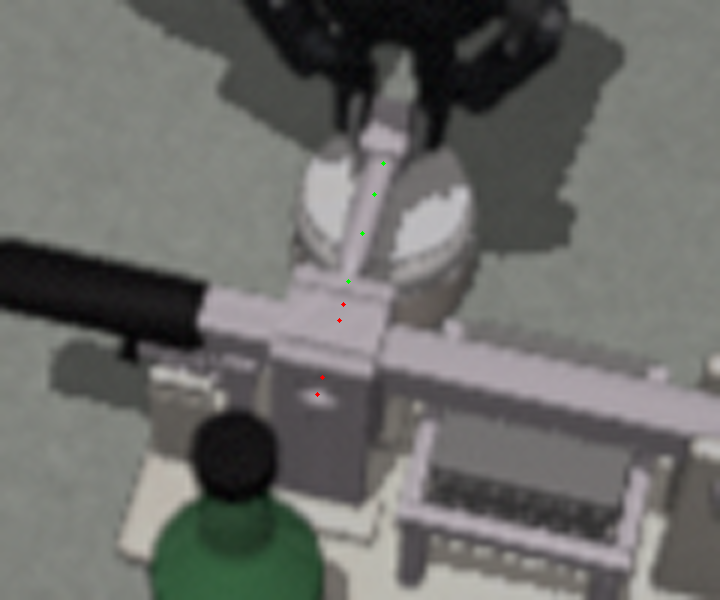

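Run:
```python
from h import *
np.set_printoptions(precision=4,suppress=True)
for n,o in(('scene',[.0018,-.001]),('top',[-.0018,.001])):
    c=dict(np.load(f'now_{n}.npz'));f=K(c);z=c['range_z'];v,u=np.mgrid[:400,:640]
    W=((np.stack([(u-c['cx'])/f*z,(v-c['cy'])/f*z,z],-1)-c['t'])@c['R'])
    W[...,:2]-=o
    d=W[...,:2]-CUT;cc,ss=np.cos(YAW),np.sin(YAW);X=d@[cc,ss];Y=d@[-ss,cc];Z=W[...,2]
    for a,b in((.040,.055),(.055,.07),(.07,.09)):
        m=(z>0)&(np.abs(X)<.03)&(Y>a)&(Y<b)&(Z>.09)&(Z<.135)
        if m.sum(): print(n,a,m.sum(),'x',X[m].mean(),X[m].min(),X[m].max(),'z',np.percentile(Z[m],[10,50,90,97]))
    # cheek tops & lever block tops
    m=(z>0)&(np.abs(X)<.018)&(Y>-.0215)&(Y<.0215)&(Z>.125); print(n,'tops z',np.percentile(Z[m],[10,50,90]),'Y range',Y[m].min(),Y[m].max(),'X',X[(z>0)&(np.abs(Y)<.021)&(Z>.13)&(np.abs(X)<.03)].min())
```

```text
scene 0.04 30 x -0.001906869485682527 -0.008869325676007792 0.003987826922958967 z [0.1203 0.1222 0.1243 0.1247]
scene 0.055 27 x -0.0018507909156738975 -0.008310864474107161 0.004309804014113399 z [0.119  0.1222 0.1252 0.1258]
scene 0.07 36 x -0.0020904540532422646 -0.009281816074225046 0.0041660139464220385 z [0.119  0.1228 0.1246 0.1254]
scene tops z [0.1334 0.1378 0.1399] Y range -0.021285747968495267 0.021082971198226115 X -0.029196852822467666
top 0.04 19 x -0.002530814985145862 -0.008273548453504588 0.004666538429872173 z [0.1171 0.1211 0.1254 0.1265]
top tops z [0.1352 0.1378 0.1406] Y range -0.020989769000616065 0.021413633072257694 X -0.029340432539544395
```

Call:
drive_tool(plan=[[[-0.05, 0.2, 0], 0, 0], [[-0.05, 0.2, 0.5], 0, 0], [[-0.05, 0.2, 1.0], 0, 0], [[-0.05, 0.2, 1.4], 0, 0], [[-0.05, 0.2, 1.7], 0, 0], [[-0.05, 0.2, 2.0], 0, 0], [[-0.05, 0.2, 2.0], 0, 0]])

```text
clock: 12.1
eef_pos: [0.5549, 0.0812, 0.1363]
tcp_rot: [0.426, 0.564, -0.426, 0.564]
force: [-0.4, 0.2, -1.2]
opening: 0.0189
```

```bash
python3 look.py pics/s10.png
```

```text
12.1 [0.5549 0.0812 0.1363] [0.001  0.0899 0.1363] 15.836594267123504 [-0.3985  0.1694 -1.2031] 0.01887494093246248
```

View pics/s10.png

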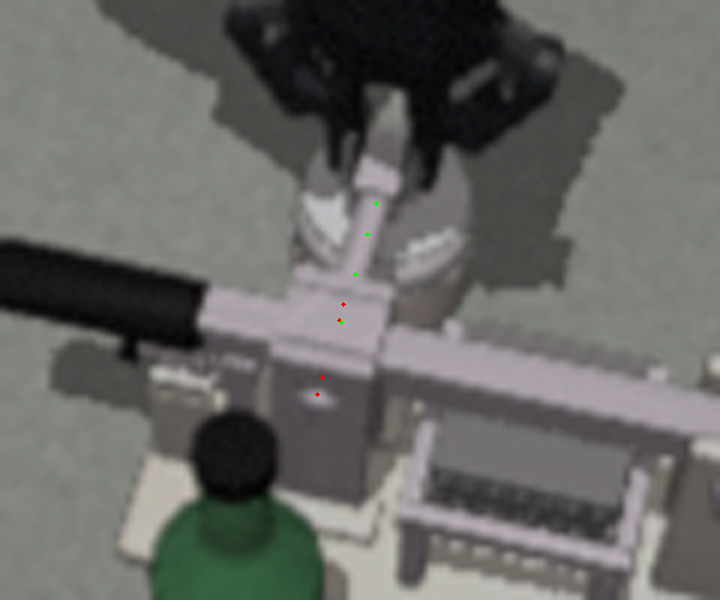

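The nose is in the near cheek with no force on it. I'll continue in small steps.

Call:
drive_tool(plan=[[[0, 0, 0.3], 0, 0], [[0, 0, 0.6], 0, 0], [[0, 0, 0.9], 0, 0], [[0, 0, 1.2], 0, 0], [[0, 0, 1.2], 0, 0]])

```text
clock: 12.62
eef_pos: [0.5582, 0.0698, 0.1363]
tcp_rot: [0.426, 0.564, -0.426, 0.564]
force: [0.2, 0.6, -2.0]
opening: 0.019
```

```bash
python3 look.py pics/s11.png
```

```text
12.6167 [0.5582 0.0698 0.1363] [0.001  0.078  0.1363] 15.853118208520671 [ 0.2     0.6461 -1.9518] 0.019028826089844263
```

Call:
drive_tool(plan=[[[0, 0, 0.3], 0, 0], [[0, 0, 0.6], 0, 0], [[0, 0, 0.9], 0, 0], [[0, 0, 1.2], 0, 0], [[0, 0, 1.2], 0, 0]])

```text
clock: 13.13
eef_pos: [0.5615, 0.0582, 0.1363]
tcp_rot: [0.426, 0.564, -0.426, 0.564]
force: [0.9, 0.1, -0.4]
opening: 0.0188
```

Call:
drive_tool(plan=[[[0, 0, 0.3], 0, 0], [[0, 0, 0.6], 0, 0], [[0, 0, 0.9], 0, 0], [[0, 0, 1.0], 0, 0], [[0, 0, 1.0], 0, 0]])

```text
clock: 13.55
eef_pos: [0.5641, 0.0488, 0.1363]
tcp_rot: [0.426, 0.564, -0.426, 0.564]
force: [0.4, 0.7, -0.9]
opening: 0.0186
```

```bash
python3 look.py pics/s12.png
```

```text
13.55 [0.5641 0.0488 0.1363] [0.001  0.0562 0.1363] 15.85093782145091 [ 0.4249  0.7007 -0.8626] 0.018642682842396865
```

View pics/s12.png

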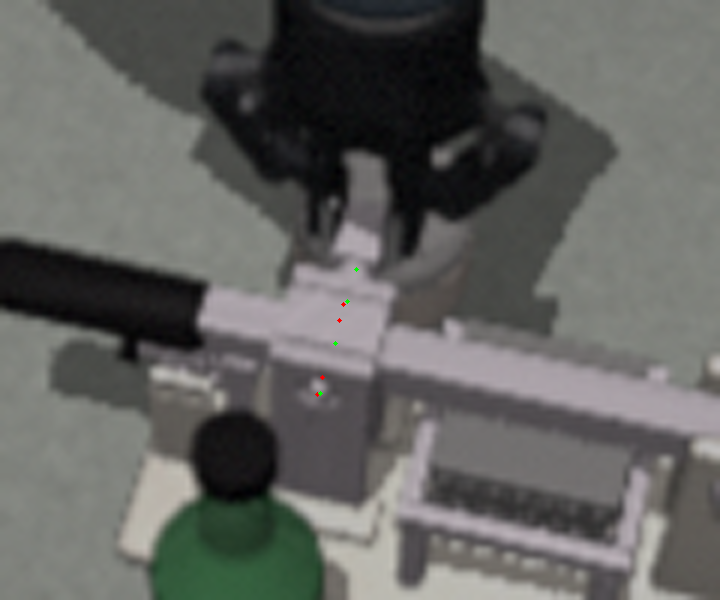

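The nose now shows inside the far hole at (318, 388). About 1.8 cm is left.

Call:
drive_tool(plan=[[[0, 0, 0.3], 0, 0], [[0, 0, 0.6], 0, 0], [[0, 0, 0.9], 0, 0], [[0, 0, 1.2], 0, 0], [[0, 0, 1.5], 0, 0], [[0, 0, 1.5], 0, 0]])

```text
clock: 14.15
eef_pos: [0.5684, 0.0341, 0.1363]
tcp_rot: [0.426, 0.564, -0.426, 0.564]
force: [0.1, 0.1, -0.3]
opening: 0.0187
```

Call:
drive_tool(plan=[[[0, 0, 0.1], 0, 0], [[0, 0, 0.2], 0, 0], [[0, 0, 0.3], 0, 0], [[0, 0, 0.3], 0, 0]])

```text
clock: 14.48
eef_pos: [0.5687, 0.0327, 0.1363]
tcp_rot: [0.427, 0.565, -0.426, 0.564]
force: [-1.3, 5.3, -0.0]
opening: 0.0188
```

Call:
drive_tool(plan=[[[0, 0, 0.1], 0, 0], [[0, 0, 0.2], 0, 0], [[0, 0, 0.2], 0, 0]])

```text
clock: 14.73
eef_pos: [0.5688, 0.0325, 0.1363]
tcp_rot: [0.427, 0.565, -0.426, 0.563]
force: [-3.1, 15.8, 1.5]
opening: 0.0184
```

```bash
python3 look.py pics/s13.png
```

```text
14.7333 [0.5688 0.0325 0.1363] [0.0009 0.0393 0.1363] 15.825273804520629 [-3.1453 15.8432  1.4898] 0.01841281432474441
```

View pics/s13.png

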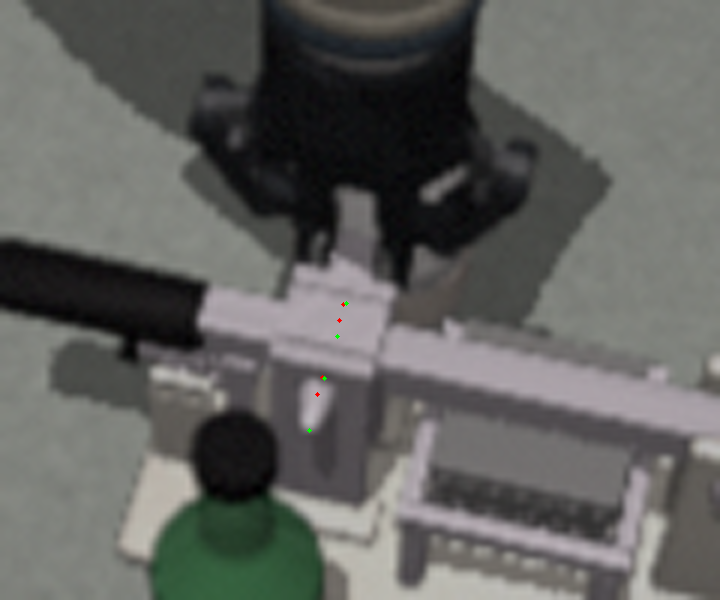

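The nose protrudes from the far cheek at (320–430, 310) in the crop, and the push went firm at 16 N. I'll ease off, let go, and back away.

Call:
drive_tool(plan=[[[0, 0, -0.2], 0, 0], [[0, 0, -0.3], 0, 0.1], [[0, 0, -0.3], 0, 0.3], [[0, 0, -0.3], 0, 0.4], [[0, 0, -0.3], 0, 0.4], [[-1, 0, -0.3], 0, 0.4], [[-3, 0, -0.3], 0, 0.4], [[-6, 0, -0.3], 0, 0.4], [[-10, 0, -2], 0, 0.4], [[-14, 0, -6], 0, 0.4], [[-14, 0, -10], 0, 0.4], [[-14, 0, -14], 0, 0.4], [[-14, 0, -18], 0, 0.4], [[-14, 0, -18], 0, 0.4]])

```text
clock: 16.0
eef_pos: [0.519, 0.2076, 0.278]
tcp_rot: [0.426, 0.565, -0.424, 0.565]
force: [0.2, -0.4, 0.2]
opening: 0.034
```

```bash
python3 look.py pics/s14.png
python3 - <<'E'
from h import *
np.set_printoptions(precision=4,suppress=True)
for n,o in(('scene',[.0018,-.001]),('top',[-.0018,.001])):
    c=dict(np.load(f'now_{n}.npz'));f=K(c);z=c['range_z'];v,u=np.mgrid[:400,:640]
    W=((np.stack([(u-c['cx'])/f*z,(v-c['cy'])/f*z,z],-1)-c['t'])@c['R'])
    W[...,:2]-=o
    d=W[...,:2]-CUT;cc,ss=np.cos(YAW),np.sin(YAW);X=d@[cc,ss];Y=d@[-ss,cc];Z=W[...,2]
    m=(z>0)&(np.abs(X)<.013)&(Y>.0225)&(Y<.09)&(Z>.1)&(Z<.135);print(n,'head',m.sum(),Y[m].min() if m.any() else'',np.percentile(Y[m],[5,95]) if m.any() else'',Z[m].max() if m.any() else'', X[m].mean() if m.any() else '')
    m=(z>0)&(np.abs(X)<.012)&(Y<-.0235)&(Y>-.07)&(Z>.1)&(Z<.135);print(n,'nose',m.sum(),Y[m].min() if m.any() else'')
    m=(z>0)&(Z>.11)&(Z<.16)&(np.abs(Y)<.01)&(X<-.05)&(X>-.14)
    if m.sum(): print('grip z fit',np.polyfit(X[m],Z[m],1),np.polyval(np.polyfit(X[m],Z[m],1),-.09))
for n in('scene','top'):
    for t in('oil_bottle','short_can','jar','brush','pin'):
        r=spotter.mark_of(n,t); print(n,t,[(round(x['score'],2),np.round(x['centre'],1)) for x in r[:3]])
c=dict(np.load('now_top.npz'));cv2.imwrite('pics/top14.png',c['color'])
E
```

```text
16.0 [0.519  0.2076 0.278 ] [0.001  0.2213 0.278 ] 16.042091540139143 [ 0.2049 -0.4139  0.1936] 0.03403648681309267
scene head 58 0.030342272061346195 [0.0321 0.0509] 0.12900644291984356 0.0009351298649326042
scene nose 26 -0.03704083133506826
grip z fit [-0.0015  0.1295] 0.12967684360765755
top head 77 0.022721632601885606 [0.0244 0.0492] 0.1291066703799604 -6.069894453983392e-05
top nose 16 -0.03714928439621078
grip z fit [-0.0118  0.1288] 0.1298476417106121
scene oil_bottle [(0.76, array([265.3, 311.2])), (0.56, array([205.7, 323.8])), (0.38, array([122. , 343.7]))]
scene short_can [(0.63, array([198.6, 332.5]))]
scene jar [(0.94, array([370.5, 296. ]))]
scene brush [(0.62, array([124.7, 341.4]))]
scene pin [(0.77, array([286.5, 169.5])), (0.63, array([268.1, 221.6])), (0.43, array([196.5, 329.9]))]
top oil_bottle [(0.74, array([188.4, 352.6]))]
top short_can [(0.9, array([209.7, 286.3]))]
top jar [(0.75, array([156.5, 418.8]))]
top brush [(0.46, array([239.5, 202.2]))]
top pin [(0.65, array([249.5, 387.7])), (0.54, array([271.7, 424. ])), (0.45, array([196. , 303.1]))]
```

View pics/s14.png

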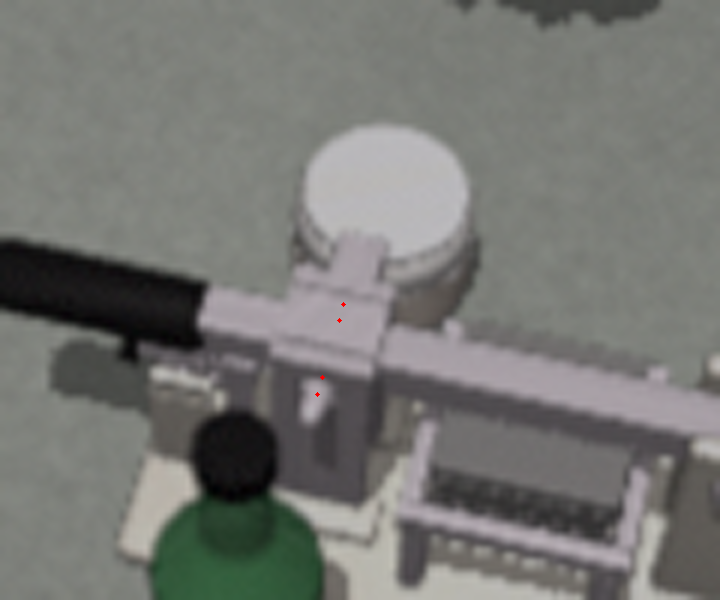

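View pics/top14.png

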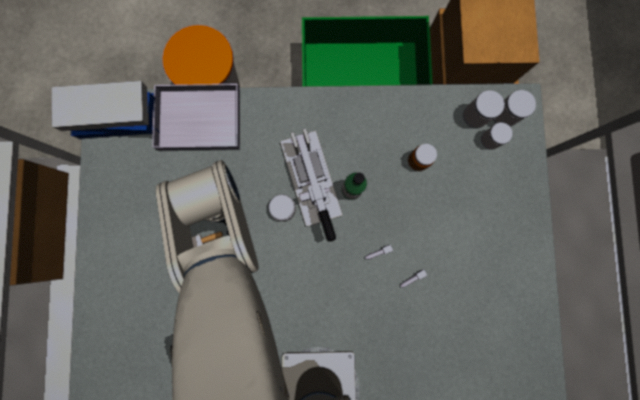

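The head is seated in the fork, and the can, bottle, jar and brush have not moved. But the nose now ends at about row 423, against 430 while I was pushing. The pin may have been drawn back 1–2 mm on release, so I'll push the head home with shut fingers.

Call:
drive_tool(plan=[[[0, 0, 3], 0, 0], [[0, 0, 7], 0, 0], [[0, 0, 11], 0, 0], [[2, 0, 13.4], 0, 0], [[6, 0, 13.4], 0, 0], [[10, 0, 13.4], 0, 0], [[13, 0, 13.4], 0, 0], [[14.6, 0, 13.4], 0, 0], [[14.6, 0, 13.4], 0, 0], [[14.6, 0, 13.4], 0, 0]])

```text
clock: 17.43
eef_pos: [0.5566, 0.0739, 0.1297]
tcp_rot: [0.426, 0.565, -0.427, 0.564]
force: [0.1, 0.4, 0.2]
opening: -0.0003
```

```bash
python3 look.py pics/s15.png
```

```text
17.4333 [0.5566 0.0739 0.1297] [0.0006 0.0824 0.1297] 15.858650502620138 [0.0502 0.388  0.1812] -0.00025562631653039153
```

View pics/s15.png

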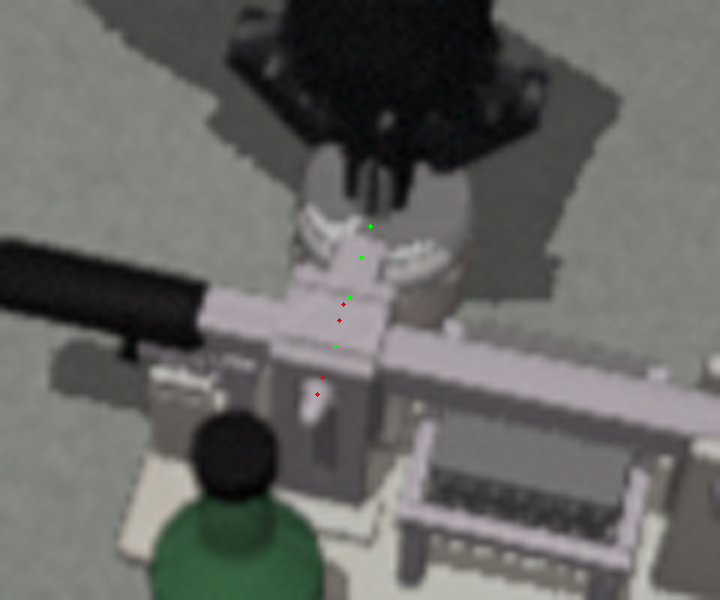

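The shut fingertips are right behind the head, at about (205, 375) in the crop. Now a slow push.

Call:
drive_tool(plan=[[[0, 0, 0.5], 0, 0], [[0, 0, 1.0], 0, 0], [[0, 0, 1.4], 0, 0], [[0, 0, 1.7], 0, 0], [[0, 0, 1.9], 0, 0], [[0, 0, 2.0], 0, 0], [[0, 0, 2.0], 0, 0]])

```text
clock: 18.12
eef_pos: [0.5624, 0.0547, 0.1304]
tcp_rot: [0.426, 0.564, -0.426, 0.564]
force: [0.2, -1.1, -0.7]
opening: 0.0002
```

Call:
drive_tool(plan=[[[0, 0, 0.1], 0, 0], [[0, 0, 0.2], 0, 0], [[0, 0, 0.3], 0, 0], [[0, 0, 0.3], 0, 0]])

```text
clock: 18.45
eef_pos: [0.5625, 0.0537, 0.1306]
tcp_rot: [0.427, 0.565, -0.426, 0.563]
force: [-3.6, 11.0, 5.9]
opening: 0.0001
```

Call:
drive_tool(plan=[[[0, 0, 0.1], 0, 0], [[0, 0, 0.2], 0, 0], [[0, 0, 0.2], 0, 0]])

```text
clock: 18.7
eef_pos: [0.5626, 0.0533, 0.1308]
tcp_rot: [0.427, 0.566, -0.426, 0.562]
force: [-6.9, 19.6, 10.0]
opening: -0.0002
```

```bash
python3 look.py pics/s16.png
```

```text
18.7 [0.5626 0.0533 0.1308] [0.0008 0.061  0.1308] 15.817060009221464 [-6.8878 19.6186  9.9556] -0.00019757857189979766
```

View pics/s16.png

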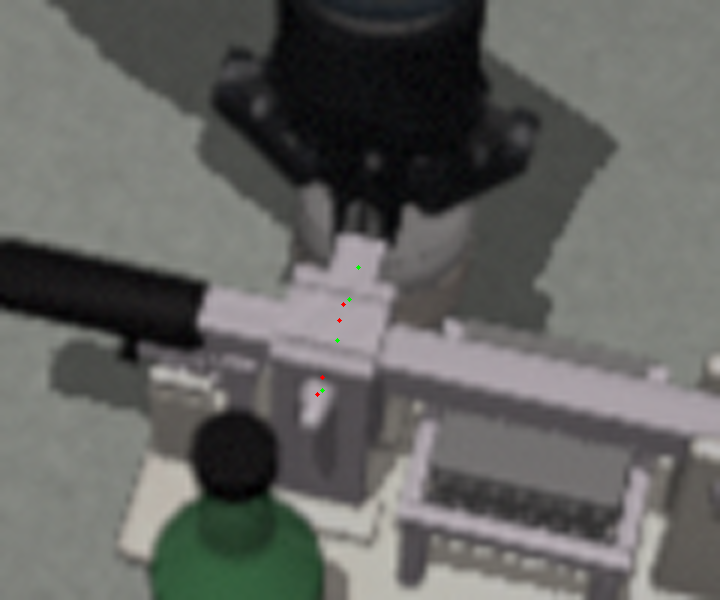

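Call:
drive_tool(plan=[[[0, 0, -0.3], 0, 0], [[0, 0, -1], 0, 0], [[0, 0, -3], 0, 0], [[-4, 0, -6], 0, 0], [[-8, 0, -10], 0, 0], [[-12, 0, -14], 0, 0], [[-14, 0, -17], 0, 0], [[-14, 0, -17], 0, 0], [[-14, 0, -17], 0, 0]])

```text
clock: 19.55
eef_pos: [0.5183, 0.218, 0.275]
tcp_rot: [0.428, 0.564, -0.423, 0.566]
force: [0.0, -0.6, 1.1]
opening: 0.0003
```

```bash
python3 look.py pics/s17.png
python3 - <<'E'
from h import *
np.set_printoptions(precision=4,suppress=True)
for n,o in(('scene',[.0018,-.001]),('top',[-.0018,.001])):
    c=dict(np.load(f'now_{n}.npz'));f=K(c);z=c['range_z'];v,u=np.mgrid[:400,:640]
    W=((np.stack([(u-c['cx'])/f*z,(v-c['cy'])/f*z,z],-1)-c['t'])@c['R'])
    W[...,:2]-=o
    d=W[...,:2]-CUT;cc,ss=np.cos(YAW),np.sin(YAW);X=d@[cc,ss];Y=d@[-ss,cc];Z=W[...,2]
    m=(z>0)&(np.abs(X)<.008)&(Y>.0225)&(Y<.09)&(Z>.115)&(Z<.135);print(n,'head',m.sum(),np.sort(Y[m])[[0,3,-4,-1]], 'slope',np.polyfit(Y[m],Z[m],1))
    m=(z>0)&(np.abs(X)<.012)&(Y<-.0235)&(Y>-.07)&(Z>.1)&(Z<.135);print(n,'nose',m.sum(),Y[m].min() if m.any() else'')
L=[]
for k in('s13','s14','s17'): L.append(cv2.imread(f'pics/{k}.png')[200:460,230:440])
cv2.imwrite('pics/cmp.png',np.hstack(L))
E
```

```text
19.55 [0.5183 0.218  0.275 ] [0.0033 0.2315 0.275 ] 16.06111636757069 [ 0.013  -0.5943  1.1096] 0.00027792102337457494
scene head 47 [0.0308 0.0328 0.0503 0.0519] slope [-0.0996  0.1292]
scene nose 27 -0.03816433753854619
top head 54 [0.0227 0.0244 0.0482 0.0499] slope [-0.0025  0.125 ]
top nose 20 -0.037398913515576684
```

View pics/cmp.png

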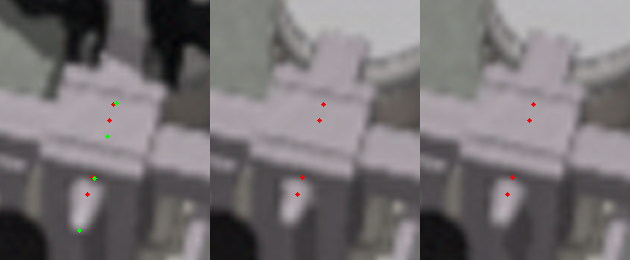

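The pin reads fully home, allowing for a slight droop in the hole clearance. The nose is at y ≈ −38 mm against −38.5 expected, and the head's rear face is at about 50 mm against 49.5. Handing in.

Run:
```python
from h import *
print(ticket.sign_off())
```

```text
the job is handed in; nothing more can be done
None
```

The lever is latched and the lock pin is through fork and lever, with its head against the fork as far as I could measure. I handed the job in at about 19.6 s of the 72 s allowed.

**What I did:**
1. I pressed the lever to about −0.027 rad with shut fingers. When I let go, the catch held it.
2. I took the farthest of the three pin look-alikes and put it in from the can side, above the can, since the bottle blocks the other side.
3. After letting go I pushed the head once more with shut fingers, because the picture suggested it might have slipped back 1–2 mm.

**Last checks:**
- **Lever:** it stayed level on its own; the grip's upper face read about 130 mm over the bench, as it should when level.
- **Pin:** the nose came out at about y −38 mm (−38.5 mm when fully home) and the head's rear face at about 50 mm (49.5 mm). The final push went firm, reaching about 20 N along the pin's line with only 0.4 mm of movement.
- **Bottle, can, jar and brush:** where they were found again, they had not moved beyond the detector's noise, and nothing touched them. I made that check just before the final push and did not repeat it afterwards.

**Not in full agreement:**
- The two cameras differ by about 4 mm, so I used their average.
- The loose pin seems to droop slightly in its clearance, so its nose shows about 1–2 mm shorter in the picture than while it was held. The gap between head and fork could not be seen directly.

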